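# Stack the empty tote on the vial tote and add the tall vial

### The job

Take the empty stack-nest tote off the sloping stand and set it gently on the tote that holds the three short vials, turned end for end to it so that it stacks fully home on the three ledges instead of nesting down onto the vials. Then stand the tall white-capped vial, which is too tall for the lower tote, upright on the floor of the upper tote, let go, and leave the lower tote where it stands, its vials upright and the jar and other things on the bench undisturbed.

Things in the scene. Friction and masses are not known exactly. Their poses are not given: they have to be found in the camera images.
- upper_center (a point): Centre of the empty white stack-nest tote, 35 mm above its base, 35 mm below its rim; axes the tote's. 156 mm long (x), 64 wide (y), 70 high (z), 0.16 kg. Rim: plain upright band, the top 20 mm, flat parallel long sides 64 mm apart, to be gripped across at mid-length. It starts on the stand tilted 30 degrees, open top leaning to the stand's -x side, front (-x) end down at the end stop.
- upper_front (a point): Point on the empty tote's front (-x) end face, 78 mm from its middle, 60 mm above its base. Front end: card holder on the rim outside, one stacking column (hollow from outside) in the middle inside. Rear (+x) end: no card holder, two stacking columns in the corners.
- lower_center (a point): Centre of the loaded tote, same make and size, 35 mm above its base; axes the tote's: -x its card-holder end with one column, +x its end with two corner columns. Stands level on the bench, any way round, with three short vials in it; loose, slides if pushed. To stack, the other tote's +x must point opposite to this one's +x, centre straight over centre.
- lower_front (a point): Point on the loaded tote's front (-x) end face, 78 mm from its middle, 60 mm above its base. Column tops (ledges) lie 62 mm above the tote's base; stacked, the upper base rests on them, 62 mm above the lower base. Sloping shoulders guide it in from about 4 mm off and leave 1 mm play. The same way round (+x alike) an empty pair would nest, 20 mm apart.
- stand_plate (a point): Fixed sheet-steel tilt stand. Point at the middle of its sloping plate's upper face, 48 mm above the bench. Its axes are level (z up): the plate rises at 30 degrees towards +x; plate 141 by 52 mm, end stop 12 mm high at the low (-x) end, side guides 8 mm high. The tote comes off square to the plate, up and back towards -x.
- tall_vial_center (a point): Centre of the tall vial, on its axis 31 mm above its base, z along the axis: glass vial with white screw cap, 23 mm in diameter, 62 mm high, 20 g, standing on the bench.
- upper: The empty tote; origin at the middle of its underside. Below the rim the walls taper to 41 by 132 mm (outside) at the base; walls 2 to 3 mm, floor 2.5 mm thick. Clear floor inside between the end columns about 99 mm (x) by 36 mm (y), widening to 58 mm (y) at the rim.
- lower: The loaded tote; origin at the middle of its underside, standing on the bench.
- tall_vial: The tall vial; origin at the middle of its underside.
- kit_vial_0: One of the three short vials in the loaded tote (first from its front end), 22 mm in diameter, 52 mm high, its top about 55 mm above the tote's base; origin at the middle of its underside, z up its axis.
- kit_vial_1: One of the three short vials in the loaded tote (second from its front end), 22 mm in diameter, 52 mm high, its top about 55 mm above the tote's base; origin at the middle of its underside, z up its axis.
- kit_vial_2: One of the three short vials in the loaded tote (third from its front end), 22 mm in diameter, 52 mm high, its top about 55 mm above the tote's base; origin at the middle of its underside, z up its axis.
- gel_jar: Bystander, loose: white-lidded jar, 50 mm across, 66 mm high, standing on the bench; origin at the middle of its underside. Leave it alone.

How it is judged:
On the way:
1. the empty tote is stacked on the loaded one, front end over rear end, seated on all three ledges, released, the tall vial not yet in it (z of upper_center in the frame of lower_center between 0.059 and 0.065 m and horizontal distance between upper_center and lower_center below 0.006 m and x of upper_front in the frame of lower_center above 0.06 m and angle between the x axis of upper_center and the x axis of lower_center, either way round below 0.06 rad and angle between each of upper_center, lower_center's own z axis and vertical below 0.05 rad and distance of lower_center from where it was at the start of the episode below 0.03 m and distance between tall_vial_center and upper_center above 0.06 m and contact force between the fingers and upper below 0.2 N), for 0.2 s.
At the end, for the whole second after the job is handed in: Moved tote stacked end for end on the loaded one (62 +-3 mm up, centres within 6 mm, axes within 0.06 rad, level within 0.05), loaded tote within 30 mm of its start, its vials on its floor and upright (0.15 rad), tall vial upright (0.15 rad) on the upper tote's floor, all at rest (z of upper_center in the frame of lower_center between 0.059 and 0.065 m and horizontal distance between upper_center and lower_center below 0.006 m and x of upper_front in the frame of lower_center above 0.06 m and angle between the x axis of upper_center and the x axis of lower_center, either way round below 0.06 rad and angle between each of upper_center, lower_center's own z axis and vertical below 0.05 rad and distance of lower_center from where it was at the start of the episode below 0.03 m and angle between each of kit_vial_0, kit_vial_1, kit_vial_2, tall_vial_center's own z axis and vertical below 0.15 rad and z of kit_vial_0 in the frame of lower_center between -0.04 and -0.025 m and z of kit_vial_1 in the frame of lower_center between -0.04 and -0.025 m and z of kit_vial_2 in the frame of lower_center between -0.04 and -0.025 m and x of tall_vial_center in the frame of upper_center between -0.05 and 0.05 m and y of tall_vial_center in the frame of upper_center between -0.022 and 0.022 m and z of tall_vial_center in the frame of upper_center between -0.008 and 0.006 m and linear speed of each of upper, tall_vial below 0.03 m/s and angular speed of upper below 1 rad/s); the robot touches nothing.
It fails at once if the moved tote pressed on the vials in the lower tote (contact force between upper and kit_vial_0 above 1.5 N or contact force between upper and kit_vial_1 above 1.5 N or contact force between upper and kit_vial_2 above 1.5 N).
It fails at once if the tote was let go more than about 10 mm above its seat on the other (horizontal distance between upper_center and lower_center below 0.06 m and z of upper_center in the frame of lower_center above 0.073 m and contact force between the fingers and upper below 0.05 N).
It fails at once if the tote was rammed onto the other (more than 80 N between them) (contact force between upper and lower above 80 N).
It fails at once if the white-lidded jar was moved more than 20 mm (distance of gel_jar from where it was at the start of the episode above 0.02 m).
It also fails if it takes over 54 s, if anything falls off the work surface, if the arm or the gripper's body presses on something with over 40 N, if the wrist force passes 120 N, or if a joint passes its speed limit or range.

### The arm

A 6-joint arm with a two-finger parallel gripper is mounted at the origin on a cart in front of the work surface, level with it; the furniture and walls round the work are solid. World frame = base frame: x ahead of the robot, y to its left, z up, the work surface at z = 0. Lengths are in m, angles in rad, forces in N, time in s.
With the tool pointing down it reaches from about 0.3 to 0.95 m from the base axis. Payload 3.1 kg.
Tool frame: the origin (TCP) lies midway between the tips of the shut fingers; the grasp point (between the pads) lies 19 mm behind it; z points along the fingers, y is the direction in which the jaws open and shut (so a half turn about z gives the same grasp; the last joint's range is limited). The gripper opens to 85 mm and grips with 20 to 120 N. Pads are 22 mm wide; open, the fingers measure 114 mm over their backs; the gripper's body (76 mm by 85 mm) begins 54 mm behind the grasp point. The pads swing forward as they close: fully open they stand 13 mm farther back than shut.
Start: joints at [-1.344, 0.308, 1.634, -0, 1.2, -0.07], TCP at [0.183, -0.598, 0.231] pointing down, gripper open.
Joint ranges: [-3.06, 3.06], [-0.79, 1.96], [0.05, 2.63], [-1.19, 4.34], [0.05, 2.64], [-2.94, 2.94]. Speed limits (rad/s): [2.79, 2.79, 3.14, 3.14, 3.14, 3.14].

### API

Orientations are given as a rotation vector (axis times angle).
In Python, from workcell import manip, planner, get_state, viewer, order gives the robot as it stands. The module is installed in compiled form; this text tells all that it offers. Calls block until the motion is done:
- manip.goto(position, orientation): joint-space move of the TCP to a pose.
- manip.move_linear(position, velocity=0.15, orientation=None, contact_N=None): straight line of the TCP; orientation=None keeps the orientation; velocity is the mean speed in m/s. With contact_N (N) it stops when the force on the tool has changed by that much, and returns True; else False.
- manip.movej(angles): joint-space move.
- manip.set_gripper(opening): opening from 0.0 (shut) to 1.0 (fully open); the grip force is fixed at half the most; returns when the fingers have stopped.
- manip.sleep(seconds).
- planner.solve_ik(position, orientation): joint angles nearest the present ones, or None.
- get_state(): the state.
- viewer.camera(name): name is "side" or "top" or "wrist"; returns (picture, depth): 420x560x3 uint8, blue, green, red; 420x560 float32, m along the optical axis (not along the pixel's ray), 0 where there is no reading.
- viewer.camera_info(name): a dict with "mtx" (3x3 intrinsics, pixels), "rvec" (rotation vector, rad) and "tvec" (3), from world to camera coordinates, as OpenCV has them. Camera axes: x right, y down, z forward; pixel columns grow to the right and rows downward; lengths in m; the calibration is good to about 2 mm. A picture is of the moment at which its call begins: read the wrist's pose just before it. camera_info takes no time and is no camera call; for the wrist camera it gives the pose at the moment of the call.
A pose or a line that the arm cannot do raises manip.Unreachable and nothing moves.
- order.close_job(): hands the job in, once; it reports no verdict.
The state is a dict: "clock": time; "joints": joint angles; "qvel": joint speeds; "joint_torque": joint torques, N m; "ee_pos": TCP position; "ee_rot": TCP orientation; "ft_force": force on the tool from outside, world axes, zero at the start; "torque": the same for the moment, N m; "opening": opening from 0.0 (shut) to 1.0 (fully open).
Only numpy, scipy, OpenCV 4.12 (cv2) and the standard library are available. Lean on these libraries where they do the work, as an engineer would, in place of code of your own. Each camera call takes 0.05 s, during which the arm holds its last target.

## Working session

There is one attempt and no reset: what is moved stays moved. The work goes in short steps, each a Python script; the robot and the scene stay as the last script left them, time stands still between calls to the robot, and variables do not carry over. Pictures are saved under pics/ and viewed, and the job is handed in when it is done.

```bash
mkdir -p pics; cat > h.py <<'E'
import numpy as np, cv2
from workcell import manip, planner, get_state, viewer, order
def cam(n,fn=None):
    ci=viewer.camera_info(n); im,d=viewer.camera(n)
    if fn: cv2.imwrite('pics/'+fn+'.png',im)
    np.savez('/tmp/%s.npz'%(fn or n),im=im,d=d,K=ci['mtx'],r=ci['rvec'],t=ci['tvec'])
    return im,d,ci
def cloud(fn):
    z=np.load('/tmp/%s.npz'%fn); d=z['d'];K=z['K'];R=cv2.Rodrigues(z['r'])[0];t=z['t'].ravel()
    v,u=np.mgrid[:d.shape[0],:d.shape[1]]
    P=np.stack([(u-K[0,2])/K[0,0]*d,(v-K[1,2])/K[1,1]*d,d],-1)
    return (P-t)@R, d>0, z['im']
E
python3 - <<'E'
from h import *
for n in ['side','top','wrist']:
    im,d,ci=cam(n,n+'0'); print(n,ci['mtx'][0],cv2.Rodrigues(np.array(ci['rvec']))[0].round(2).tolist(),(-cv2.Rodrigues(np.array(ci['rvec']))[0].T@np.array(ci['tvec']).ravel()).round(3),(d>0).mean())
print(get_state())
E
```

```text
side [539.40342005   0.         280.25649662] [[0.91, -0.4, 0.0], [-0.22, -0.5, -0.84], [0.34, 0.76, -0.55]] [ 0.102 -0.861  0.702] 0.9961607142857143
top [542.09255634   0.         277.91837618] [[0.02, -1.0, -0.01], [-1.0, -0.02, -0.05], [0.05, 0.01, -1.0]] [ 0.403 -0.01   1.469] 0.9960671768707483
wrist [300.97093105   0.         281.80636419] [[0.29, -0.96, -0.0], [-0.91, -0.28, 0.31], [-0.3, -0.09, -0.95]] [ 0.26  -0.573  0.374] 0.9958460884353741
{'clock': 0.15, 'joints': array([-1.34369092e+00,  3.08833073e-01,  1.63490568e+00, -1.35062841e-05,
        1.19970651e+00, -6.96764145e-02]), 'qvel': array([-0.00090471, -0.00283213, -0.00515921, -0.00198618,  0.00161562,
        0.00076823]), 'joint_torque': array([ 2.81633529e-04, -4.15803158e+01, -2.77147633e+01, -8.55289454e-05,
        6.03850116e-03, -1.94973603e-05]), 'ee_pos': array([ 0.18261361, -0.59704015,  0.23028792]), 'ee_rot': array([-3.10524062e+00, -4.64209510e-01,  2.48384877e-04]), 'ft_force': array([-0.01065702, -0.41880691, -1.0243535 ]), 'torque': array([-0.04330359,  0.06729008,  0.00269561]), 'opening': 0.9966719170369568}
```

View pics/top0.png

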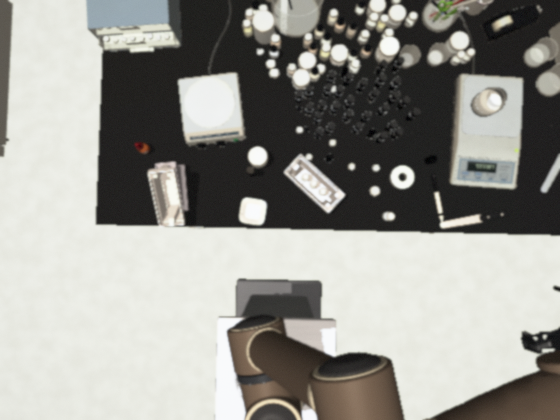

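View pics/side0.png

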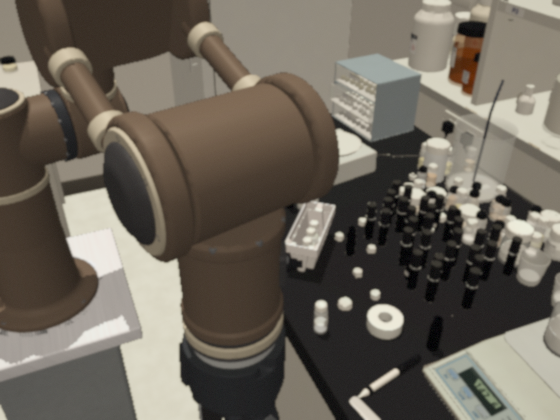

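View pics/wrist0.png

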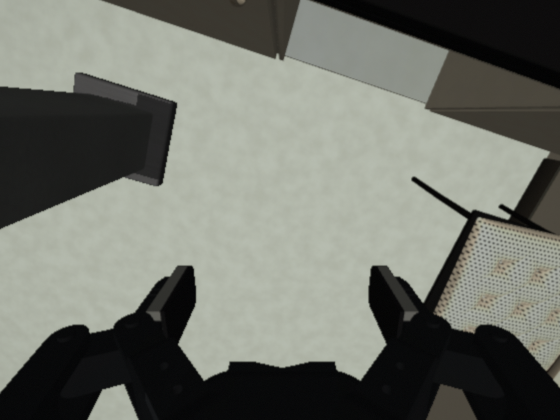

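```bash
python3 - <<'E'
from h import *
im=cv2.imread('pics/top0.png')
a=cv2.resize(im[145:240,130:230],None,fx=5.5,fy=5.5,interpolation=cv2.INTER_CUBIC)
cv2.imwrite('pics/c1.png',a)
a=cv2.resize(im[135:235,240:410],None,fx=4.6,fy=4.6,interpolation=cv2.INTER_CUBIC)
cv2.imwrite('pics/c2.png',a)
P,ok,_=cloud('top0')
for (u,v) in [(389,216),(388,217),(390,216),(258,157),(253,211),(315,183),(168,195),(295,160),(340,205),(155,170),(182,170),(155,220),(182,218),(402,177),(375,191),(351,167)]:
    print((u,v),P[v,u].round(4))
im=cv2.imread('pics/side0.png')
a=cv2.resize(im[190:345,270:420],None,fx=4,fy=4,interpolation=cv2.INTER_CUBIC)
cv2.imwrite('pics/c3.png',a)
E
```

```text
(389, 216) [ 0.4031 -0.0099  1.4692]
(388, 217) [ 0.4269 -0.2842  0.0617]
(390, 216) [ 0.4295 -0.2889  0.0638]
(258, 157) [0.5751 0.0564 0.0652]
(253, 211) [ 0.4358  0.0695 -0.001 ]
(315, 183) [ 0.5114 -0.0938  0.0556]
(168, 195) [0.4718 0.2924 0.0433]
(295, 160) [ 0.5687 -0.0399  0.0712]
(340, 205) [ 0.4575 -0.1661 -0.0013]
(155, 170) [0.5279 0.3056 0.1416]
(182, 170) [0.5422 0.2642 0.0077]
(155, 220) [ 4.052e-01  3.347e-01 -1.000e-04]
(182, 218) [0.4118 0.2466 0.0804]
(402, 177) [ 0.5376 -0.3334 -0.0033]
(375, 191) [ 0.4966 -0.2575  0.0149]
(351, 167) [ 0.5601 -0.1924  0.0128]
```

View pics/c1.png

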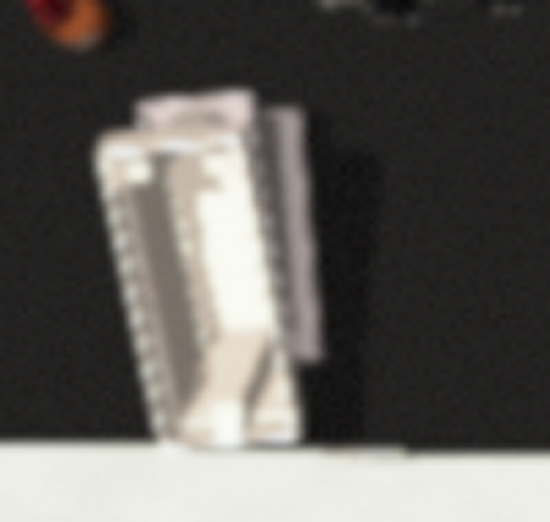

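View pics/c2.png

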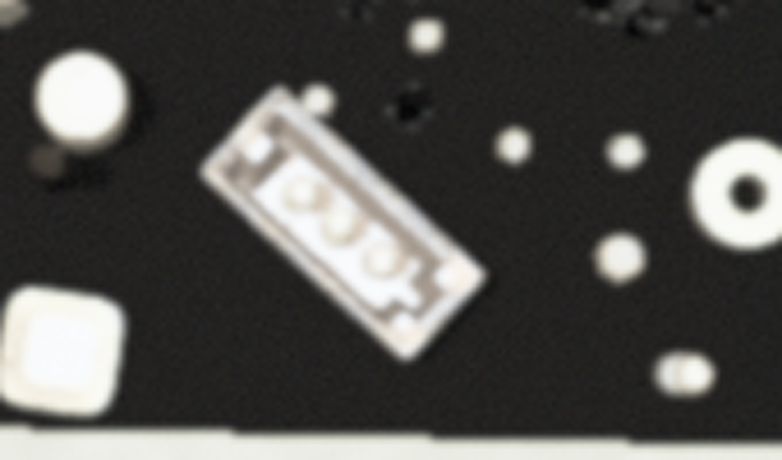

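View pics/c3.png

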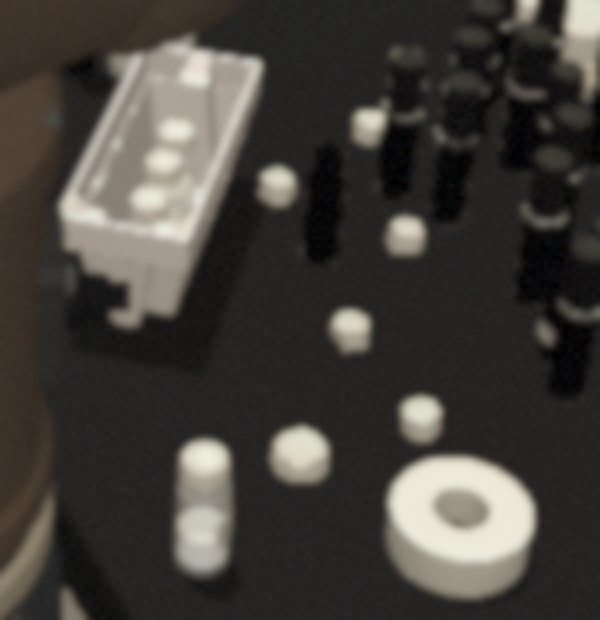

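```bash
cat >> h.py <<'E'
from scipy.spatial.transform import Rotation as Rn
def down(psi):
    x=np.array([np.cos(psi),np.sin(psi),0]);z=np.array([0,0,-1.]);return np.stack([x,np.cross(z,x),z],1)
def rv(R): return Rn.from_matrix(R).as_rotvec()
E
python3 - <<'E'
from h import *
P,ok,im=cloud('top0')
m=ok&(P[...,2]>.062)&(P[...,2]<.08)&(np.hypot(P[...,0]-.511,P[...,1]+.094)<.1)
p=P[m]; r=cv2.minAreaRect((p[:,:2]*1000).astype(np.float32)); print(m.sum(),r,cv2.boxPoints(r))
m=ok&(P[...,2]>.03)&(np.hypot(P[...,0]-.48,P[...,1]-.29)<.12)
p=P[m];print(p.min(0),p.max(0)); c=p.mean(0);print(c,np.linalg.svd(p-c)[2] if len(p)<4000 else len(p))
s=get_state()
for nm,pos,psi in [('low',(.45,-.12,.24),np.radians(50)),('st',(.42,.28,.26),np.radians(10)),('low2',(.45,-.12,.24),np.radians(50+180)),('v',(.428,-.287,.2),np.radians(-40)),('v',(.428,-.287,.2),np.radians(140))]:
    print(nm,planner.solve_ik(pos,rv(down(psi))))
Rs=Rn.from_euler('z',10,degrees=True).as_matrix()@Rn.from_euler('y',-30,degrees=True).as_matrix()
# tote axes Rs: x rises, z leans back
for sg in (1,-1):
    R=np.stack([sg*Rs[:,0],-sg*Rs[:,1],-Rs[:,2]],1)
    print(Rs[:,0],planner.solve_ik(np.array([.46,.29,.10]),rv(R)))
E
```

```text
330 ((531.183837890625, -107.00322723388672), (156.55633544921875, 118.9162826538086), 48.64466857910156) [[ 434.8325   -126.475296]
 [ 524.09424  -205.04648 ]
 [ 627.53516   -87.53116 ]
 [ 538.27344    -8.959976]]
[0.3898965  0.24520625 0.03002355] [0.55541246 0.32586017 0.15271341]
[0.47494281 0.28982767 0.07647024] [[-0.89639046 -0.08118247 -0.43576778]
 [ 0.44108222 -0.06591334 -0.89504296]
 [ 0.04393889 -0.99451739  0.09489223]]
low [-3.54141447e-01 -1.42999101e-02  1.98554489e+00 -4.44089210e-16
  1.17034767e+00  3.43990254e-01]
st [ 5.01718944e-01  4.66591778e-02  1.88153256e+00 -8.88178420e-16
  1.21340091e+00  1.89798235e+00]
low2 [-3.54141447e-01 -1.42999101e-02  1.98554489e+00 -8.88178420e-16
  1.17034767e+00 -2.79760240e+00]
v [-6.75208076e-01  1.31004889e-01  1.91819428e+00 -4.44089210e-16
  1.09239348e+00  1.59371995e+00]
v [-6.75208076e-01  1.31004889e-01  1.91819428e+00 -4.44089210e-16
  1.09239348e+00 -1.54787270e+00]
[0.85286853 0.15038373 0.5       ] [ 0.60399511  0.15423903  2.25442186 -0.71135307  0.32455915  2.63333324]
[0.85286853 0.15038373 0.5       ] [ 0.60399511  0.15423903  2.25442186 -0.71135307  0.32455915 -0.50825941]
```

```bash
python3 - <<'E'
from h import *
manip.goto((.49,-.12,.24),rv(down(np.radians(50)))); manip.sleep(.2)
cam('wrist','w_low')
cam('top','t1');cam('side','s1')
manip.goto((.42,.275,.28),rv(down(np.radians(10)))); manip.sleep(.2)
cam('wrist','w_st')
print(get_state()['clock'])
E
```

```text
4.2833
```

View pics/w_low.png

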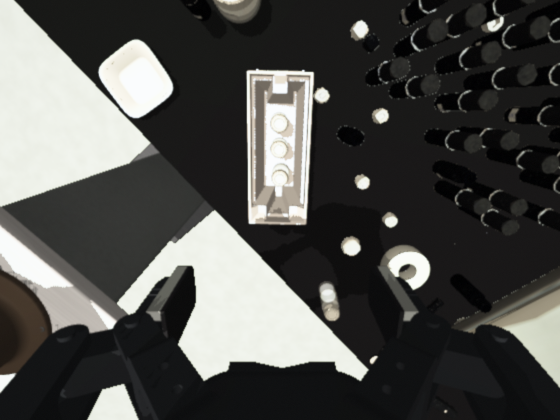

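View pics/w_st.png

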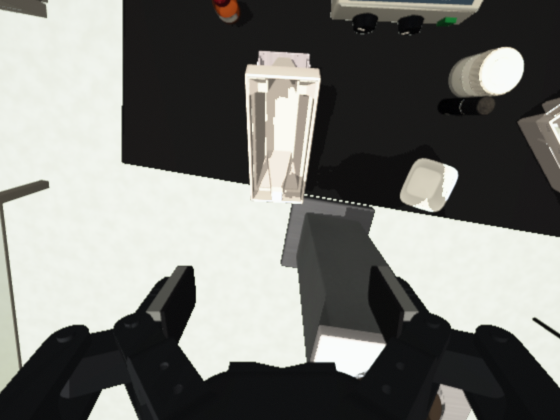

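View pics/s1.png

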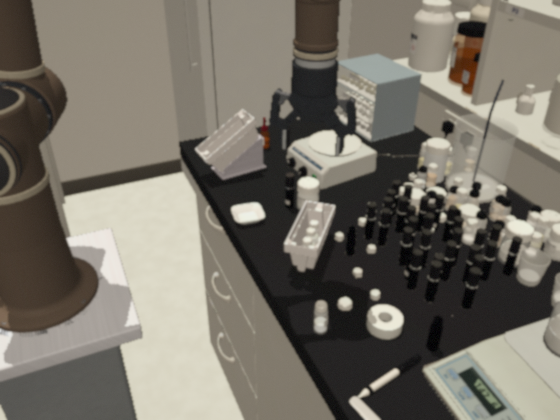

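```bash
python3 - <<'E'
from h import *
im=cv2.imread('pics/w_low.png')
cv2.imwrite('pics/c4.png',cv2.resize(im[60:235,230:330],None,fx=3.4*1,fy=3.4,interpolation=cv2.INTER_CUBIC))
im=cv2.imread('pics/w_st.png')
cv2.imwrite('pics/c5.png',cv2.resize(im[40:215,230:335],None,fx=3.4,fy=3.4,interpolation=cv2.INTER_CUBIC))
for n in ['w_low','t1']:
    P,ok,_=cloud(n)
    for zl,zh in [(.066,.076),(.068,.074)]:
        m=ok&(P[...,2]>zl)&(P[...,2]<zh)&(np.hypot(P[...,0]-.511,P[...,1]+.094)<.088)
        p=P[m]; r=cv2.minAreaRect((p[:,:2]*1000).astype(np.float32)); print(n,m.sum(),r,np.median(p[:,2]),p[:,:2].mean(0))
E
```

```text
w_low 1798 ((533.0423583984375, -106.5282211303711), (156.8905487060547, 120.03844451904297), 48.586273193359375) 0.07031999707954109 [ 0.51713816 -0.09015108]
w_low 1545 ((532.6104125976562, -106.14723205566406), (156.8905487060547, 118.88648986816406), 48.586273193359375) 0.07053637171735987 [ 0.51761892 -0.08664415]
t1 128 ((510.9891662597656, -88.94367218017578), (156.4192352294922, 64.4356689453125), 48.724273681640625) 0.0696811173872022 [ 0.5167628  -0.06652794]
t1 87 ((508.55316162109375, -87.22002410888672), (155.53497314453125, 62.47823715209961), 46.5944709777832) 0.07027428237716773 [ 0.51737724 -0.06543094]
```

View pics/c4.png

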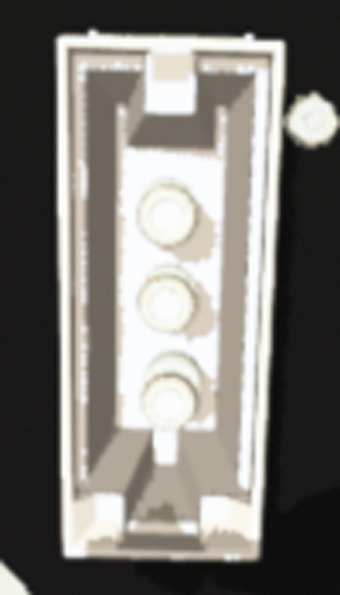

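View pics/c5.png

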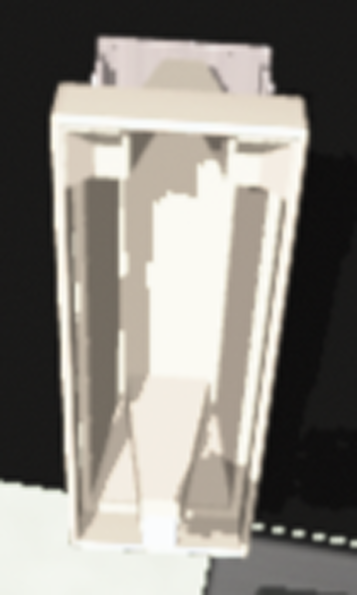

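```bash
cat > fit.py <<'E'
from h import *
def pnp(fn,px,off,sc):
    z=np.load('/tmp/%s.npz'%fn);K=z['K'];R=cv2.Rodrigues(z['r'])[0];t=z['t'].ravel()
    px=np.array(px,float)/sc-0.5+0.5/sc+np.array(off)
    L,W=.078,.032
    ob=np.array([[L,W,0],[L,-W,0],[-L,W,0],[-L,-W,0]])
    ok,r,tt=cv2.solvePnP(ob,px.astype(float),K,None,flags=cv2.SOLVEPNP_ITERATIVE)
    pr=cv2.projectPoints(ob,r,tt,K,None)[0][:,0]
    Ro=R.T@cv2.Rodrigues(r)[0]; c=R.T@(tt.ravel()-t)
    print(fn,'c',c.round(4),'res px',np.abs(pr-px).max().round(2)); print(Ro.round(3).tolist())
    return px,K,R,t
def planepts(px,K,R,t,n,d): # n.p=d
    ray=(np.linalg.inv(K)@np.c_[px,np.ones(len(px))].T).T@R; o=-R.T@t
    s=(d-n@o)/(ray@n); return o+s[:,None]*ray
E
python3 - <<'E'
from fit import *
a=pnp('w_low',[(57,36),(286,42),(63,557),(260,559)],(230,60),3.4)
p=planepts(*a,np.array([0,0,1.]),.07);print(p.round(4),p.mean(0)); e=(p[0]+p[1]-p[2]-p[3])/2;print(np.linalg.norm(e),np.degrees(np.arctan2(e[1],e[0])),np.linalg.norm(p[0]-p[1]),np.linalg.norm(p[2]-p[3]))
a=pnp('w_st',[(53,118),(306,130),(72,548),(247,553)],(230,40),3.4)
# plane from depth: rim long edges
P,ok,im=cloud('w_st')
def edge(p0,p1,n=60):
    q=np.array(p0)+np.linspace(.05,.95,n)[:,None]*(np.array(p1)-np.array(p0)); q=q/3.4-.35+np.array([230,40]); q=q.round().astype(int)
    return P[q[:,1],q[:,0]]
pp=np.r_[edge((58,125),(75,545)),edge((301,135),(244,549))]
z=pp
for i in range(5):
    c=np.median(z,0) if i==0 else z.mean(0); n=np.linalg.svd(z-z.mean(0))[2][2]; n*=np.sign(n[2]); d=n@z.mean(0); r=pp@n-d; z=pp[np.abs(r)<(.01 if i<2 else .003)]
print('n',n,'tilt',np.degrees(np.arccos(n[2])),len(z),'az',np.degrees(np.arctan2(-n[1],-n[0])))
p=planepts(*a,n,d);print(p.round(4),p.mean(0)); e=(p[0]+p[1]-p[2]-p[3])/2;print(np.linalg.norm(e),np.degrees(np.arctan2(e[1],e[0])),e/np.linalg.norm(e),np.linalg.norm(p[0]-p[1]),np.linalg.norm(p[2]-p[3]))
# vial
for n_ in ['t1','w_low']:
    P,ok,_=cloud(n_)
    m=ok&(np.hypot(P[...,0]-.428,P[...,1]+.287)<.03)&(P[...,2]>.05)&(P[...,2]<.08);print(n_,m.sum(),P[m].mean(0),P[m].min(0),P[m].max(0))
E
```

```text
w_low c [ 0.5119 -0.0893  0.0701] res px 0.33
[[0.66, -0.751, 0.016], [0.751, 0.66, -0.023], [0.007, 0.027, 1.0]]
[[ 0.5393 -0.0094  0.07  ]
 [ 0.5874 -0.0519  0.07  ]
 [ 0.4359 -0.1266  0.07  ]
 [ 0.485  -0.1686  0.07  ]] [ 0.51190255 -0.08912258  0.07      ]
0.15575827898350111 48.65240342901712 0.06425586569074582 0.06459475792701085
w_st c [0.4597 0.2846 0.104 ] res px 0.08
[[0.864, -0.134, -0.485], [0.105, 0.991, -0.086], [0.492, 0.024, 0.87]]
n [-0.49786746 -0.05837598  0.86528622] tilt 30.084596237340655 119 az 6.687512087721474
[[0.5225 0.3239 0.148 ]
 [0.5306 0.2618 0.1484]
 [0.3891 0.3079 0.0701]
 [0.3985 0.2455 0.0714]] [0.46014449 0.28476607 0.10947508]
0.1545333322782931 6.927932861892231 [0.85897037 0.10437176 0.50127482] 0.06266461212493836 0.0630527651604775
t1 51 [ 0.43005599 -0.28819209  0.05931207] [ 0.42171229 -0.2976935   0.05014085] [ 0.44013621 -0.27959551  0.06647793]
w_low 216 [ 0.43292898 -0.28570245  0.05945061] [ 0.422095   -0.29670666  0.0515879 ] [ 0.44176775 -0.27830009  0.06374982]
```

```bash
cat > g.py <<'E'
from h import *
yw=np.radians(6.9)
Rt=Rn.from_euler('z',yw).as_matrix()@Rn.from_euler('y',-30,degrees=True).as_matrix()
Rtool=np.stack([Rt[:,0],-Rt[:,1],-Rt[:,2]],1); n=Rt[:,2]
rim=np.array([.460,.2847,.1065])
tcp=rim-n*.029
psiL=np.radians(48.65); low=np.array([.5117,-.0892])
E
python3 - <<'E'
from g import *
print(n,tcp)
for h in (.10,.07,.03,0):
    print(h,(tcp+n*h).round(3),planner.solve_ik(tcp+n*h,rv(Rtool)))
for p,r in [((.40,.275,.27),down(yw)),((.5117,-.0892,.25),down(psiL)),((.5117,-.0892,.103),down(psiL))]: print(planner.solve_ik(p,rv(r)))
E
```

```text
[-0.49637867 -0.06006842  0.8660254 ] [0.47439498 0.28644198 0.08138526]
0.1 [0.425 0.28  0.168] [ 0.65764445 -0.04360507  2.2778238  -0.54951277  0.51200235  2.53744166]
0.07 [0.44  0.282 0.142] [ 0.63764318  0.03388306  2.2692162  -0.61038707  0.44596475  2.59151184]
0.03 [0.46  0.285 0.107] [ 0.61293889  0.13918902  2.25030574 -0.71934799  0.3669962   2.69120104]
0 [0.474 0.286 0.081] [ 0.59575269  0.21854878  2.2307864  -0.82699232  0.31617263  2.79171095]
[ 5.12552406e-01 -2.41980101e-03  1.91097169e+00 -8.88178420e-16
  1.23304077e+00  1.96292101e+00]
[-0.25643268  0.08570793  1.86078609  0.          1.19509863  0.46526096]
[-0.25643268  0.27308142  1.97416963  0.          0.8943416   0.46526096]
```

```bash
python3 - <<'E'
from g import *
manip.set_gripper(1.0)
manip.goto(tcp+n*.09,rv(Rtool))
manip.move_linear(tcp+n*.02,.12)
c=manip.move_linear(tcp,.06,contact_N=8)
print(c,get_state()['ee_pos'],get_state()['clock'],get_state()['ft_force'])
cam('side','s2');cam('wrist','w2')
E
```

```text
False [0.47440105 0.2865439  0.08164553] 6.475 [-0.62033051 -0.0730411   0.16803484]
```

View pics/w2.png

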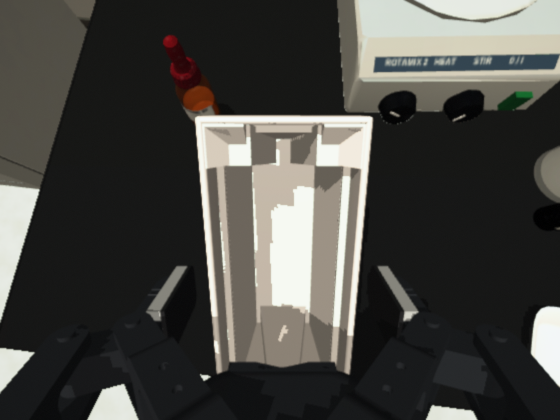

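View pics/s2.png

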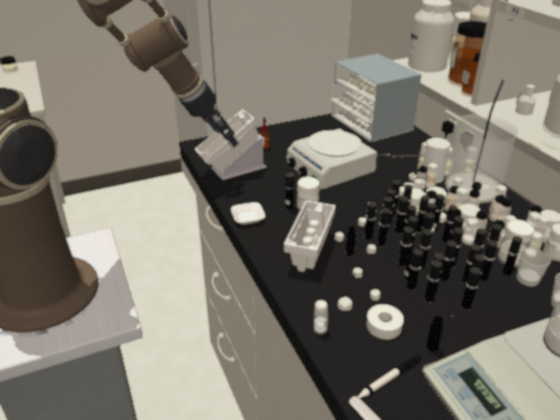

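```bash
python3 - <<'E'
from g import *
manip.set_gripper(0.0); print(get_state()['opening'])
manip.move_linear(tcp+n*.03,.06)
manip.move_linear(tcp+n*.09,.12)
print(get_state()['opening'],get_state()['ft_force'])
manip.move_linear((.43,.27,.27),.2,orientation=rv(down(yw)))
manip.goto((low[0],low[1],.19),rv(down(psiL)))
manip.sleep(.3)
cam('wrist','w3');cam('side','s3');cam('top','t3')
print(get_state()['ee_pos'],get_state()['clock'],get_state()['ft_force'])
E
```

```text
0.739275998798274
0.7331527523929265 [ 0.63167158 -0.04151202 -1.86954903]
[ 0.51179381 -0.08888015  0.19007505] 11.3833 [ 0.70650235  0.26454876 -1.37023271]
```

View pics/w3.png

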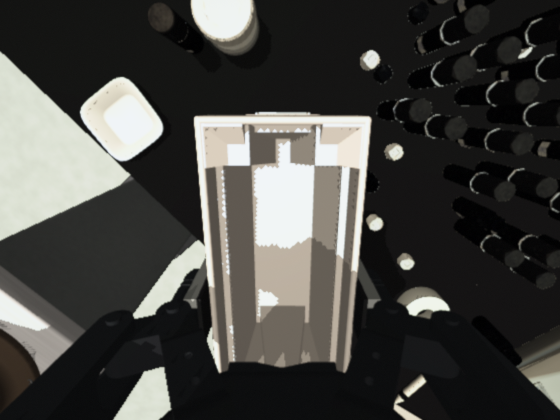

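View pics/s3.png

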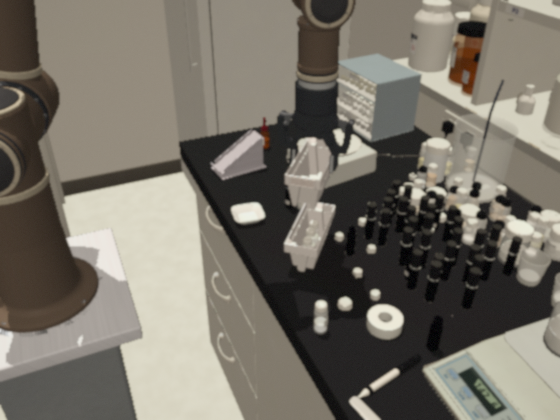

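View pics/t3.png

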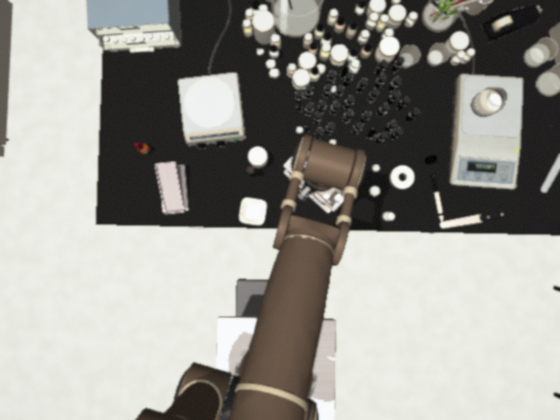

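```bash
python3 - <<'E'
from fit import *
from g import psiL
tc=np.array([.51179,-.08888,.19008])
P,ok,im=cloud('w3')
cv2.imwrite('pics/c6.png',cv2.resize(im[105:175,185:385],None,fx=4,fy=4,interpolation=cv2.INTER_CUBIC))
ax=np.array([np.cos(psiL),np.sin(psiL),0]);ay=np.array([-np.sin(psiL),np.cos(psiL),0])
Q=np.stack([(P-tc)@ax,(P-tc)@ay,P[...,2]-tc[2]],-1)
for u in (200,210,230,260,285,310,340,365): print(u,[Q[v,u].round(4).tolist() for v in (116,118,120,122,124)])
for v in (140,180,220,260,300): 
    r=[(u,Q[v,u].round(4).tolist()) for u in range(190,380) if abs(Q[v,u,2]-.029)<.006]; print(v,r[0],r[-1])
E
```

```text
200 [[0.079, 0.0296, 0.0312], [0.0783, 0.0298, 0.0307], [0.0776, 0.0294, 0.0323], [0.0769, 0.0295, 0.0322], [0.0763, 0.0296, 0.032]]
210 [[0.079, 0.026, 0.0313], [0.0783, 0.0257, 0.0327], [0.0776, 0.026, 0.0316], [0.077, 0.0259, 0.0321], [0.0762, 0.0261, 0.0317]]
230 [[0.079, 0.0188, 0.0317], [0.0783, 0.0188, 0.032], [0.0776, 0.0189, 0.0313], [0.0769, 0.0189, 0.0316], [0.0763, 0.0189, 0.0316]]
260 [[0.079, 0.0081, 0.0315], [0.0784, 0.008, 0.0324], [0.0776, 0.0082, 0.0311], [0.077, 0.0082, 0.0312], [0.0756, 0.0093, 0.0144]]
285 [[0.079, -0.0008, 0.0313], [0.0784, -0.0008, 0.0319], [0.0777, -0.0008, 0.032], [0.077, -0.0008, 0.0316], [0.0756, -0.001, 0.0139]]
310 [[0.079, -0.0098, 0.0306], [0.0784, -0.0097, 0.0319], [0.0777, -0.0097, 0.0321], [0.077, -0.0098, 0.0318], [0.0756, -0.0114, 0.0139]]
340 [[0.0791, -0.0207, 0.03], [0.0784, -0.0204, 0.032], [0.0777, -0.0205, 0.032], [0.0771, -0.0204, 0.0325], [0.0763, -0.0207, 0.0314]]
365 [[0.0791, -0.0293, 0.0318], [0.0784, -0.0292, 0.0323], [0.0777, -0.0294, 0.032], [0.077, -0.0296, 0.0313], [0.0763, -0.0297, 0.0311]]
140 (195, [0.0704, 0.0326, 0.0296]) (368, [0.0708, -0.0308, 0.0328])
180 (199, [0.0556, 0.0319, 0.0313]) (365, [0.0558, -0.0314, 0.0316])
220 (202, [0.0391, 0.0323, 0.0305]) (361, [0.0396, -0.0312, 0.0317])
260 (206, [0.0218, 0.0317, 0.0317]) (357, [0.0217, -0.0312, 0.0311])
300 (207, [0.0044, 0.0319, 0.0346]) (356, [0.0048, -0.0312, 0.0349])
```

View pics/c6.png

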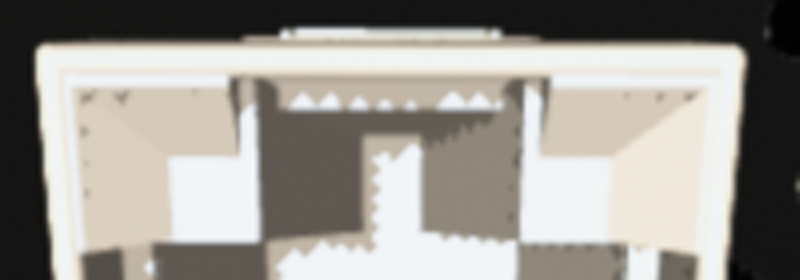

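```bash
python3 - <<'E'
from g import *
x,y=.5116,-.0901
manip.move_linear((x,y,.116),.12)
manip.sleep(.2); print(get_state()['ee_pos'],get_state()['ft_force'])
cam('side','s4')
c=manip.move_linear((x,y,.0985),.025,contact_N=6)
s=get_state();print(c,s['ee_pos'],s['ft_force'],s['clock'])
manip.sleep(.2); s=get_state();print(s['ee_pos'],s['ft_force'])
cam('side','s5');cam('wrist','w5')
E
```

```text
[ 0.51252366 -0.09031901  0.11707858] [ 0.72387007  0.04378516 -2.01983253]
True [ 0.51130898 -0.09003648  0.1009371 ] [-0.89363169  0.22592249  4.68640497] 12.9917
[ 0.51127203 -0.09003251  0.10092754] [-0.15770534 -0.2611454   5.36663199]
```

```bash
python3 - <<'E'
import cv2,numpy as np
a=[cv2.resize(cv2.imread('pics/%s.png'%f)[120:280,250:370],None,fx=3.3,fy=3.3,interpolation=cv2.INTER_CUBIC) for f in('s4','s5')]
cv2.imwrite('pics/c7.png',np.hstack(a))
E
```

```text
(no output)
```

View pics/c7.png

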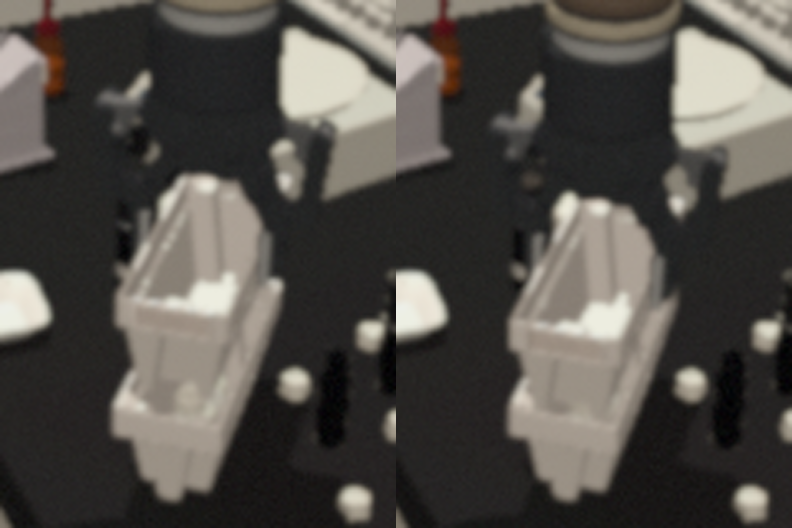

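```bash
python3 - <<'E'
from g import *
manip.set_gripper(1.0); manip.sleep(.1)
s=get_state();print(s['ee_pos'],s['ft_force'],s['opening'])
manip.move_linear((.5113,-.09,.18),.15)
x,y=.5113-.02,-.09-.025
manip.move_linear((x,y,.29),.25)
manip.sleep(.2)
cam('wrist','w6');cam('side','s6');print(get_state()['clock'])
im=cv2.imread('pics/w6.png');cv2.imwrite('pics/c8.png',cv2.resize(im[60:260,180:380],None,fx=2.9,fy=2.9,interpolation=cv2.INTER_CUBIC))
im=cv2.imread('pics/s6.png');cv2.imwrite('pics/c9.png',cv2.resize(im[120:280,250:370],None,fx=3.5,fy=3.5,interpolation=cv2.INTER_CUBIC))
E
```

```text
[ 0.50992358 -0.08968223  0.09970243] [-0.84625194  0.31226611  0.12601373] 1.0049398168748123
15.3417
```

View pics/c8.png

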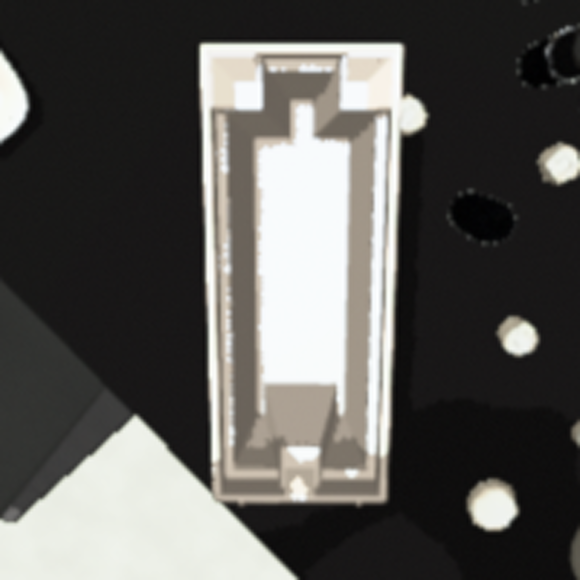

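View pics/c9.png

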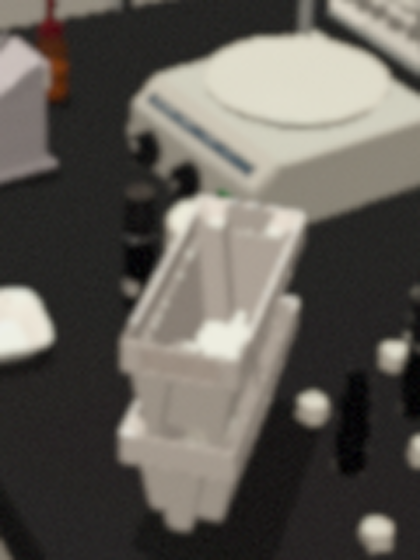

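```bash
python3 - <<'E'
from fit import *
P,ok,im=cloud('w6')
a=pnp('w6',[(200,44),(404,44),(212,500),(387,501)],(180,60),2.9)
p=planepts(*a,np.array([0,0,1.]),.132);print(p.round(4).tolist(),p.mean(0)); e=(p[0]+p[1]-p[2]-p[3])/2;print(np.linalg.norm(e),np.degrees(np.arctan2(e[1],e[0])),np.linalg.norm(p[0]-p[1]),np.linalg.norm(p[2]-p[3]))
m=ok&(P[...,2]>.118)&(P[...,2]<.145)&(np.hypot(P[...,0]-.511,P[...,1]+.089)<.095)
nl,lab,st,_=cv2.connectedComponentsWithStats(m.astype(np.uint8));k=1+st[1:,4].argmax()
q=P[lab==k]; A=np.c_[q[:,:2]-[.511,-.089],np.ones(len(q))]
w=np.ones(len(q),bool)
for i in range(6):
    s=np.linalg.lstsq(A[w],q[w,2],rcond=None)[0]; w=np.abs(A@s-q[:,2])<.0025
print('plane',s,w.sum(),len(q)); q=q[w];r=cv2.minAreaRect((q[:,:2]*1000).astype(np.float32));print(r)
# lower rim still visible?
m=ok&(P[...,2]>.060)&(P[...,2]<.078)&(np.hypot(P[...,0]-.511,P[...,1]+.089)<.095)
print(m.sum()); v,u=np.where(m); print(u.min(),u.max(),v.min(),v.max(),P[m].min(0),P[m].max(0))
# vial
P,ok,_=cloud('w6')
m=ok&(np.hypot(P[...,0]-.43,P[...,1]+.287)<.025)&(P[...,2]>.055)&(P[...,2]<.075);print(m.sum(),P[m].mean(0),P[m].min(0),P[m].max(0))
E
```

```text
w6 c [ 0.512  -0.0896  0.1311] res px 0.54
[[0.662, -0.749, -0.006], [0.749, 0.662, -0.005], [0.008, -0.001, 1.0]]
[[0.5395, -0.0101, 0.132], [0.5877, -0.0525, 0.132], [0.4365, -0.126, 0.132], [0.4851, -0.1689, 0.132]] [ 0.51220343 -0.08936395  0.132     ]
0.1551029635385923 48.49429239890026 0.06411008423240319 0.06477043287386038
plane [0.00111725 0.00204549 0.13183446] 1656 2898
((511.2867736816406, -89.74530792236328), (156.92518615722656, 64.1506576538086), 48.54996871948242)
3601
265 357 92 206 [ 0.45400303 -0.15132456  0.06012147] [ 0.59104429 -0.03586822  0.0779922 ]
150 [ 0.43260193 -0.28662189  0.06047183] [ 0.42240809 -0.29722019  0.05515238] [ 0.44142139 -0.27811583  0.06332222]
```

```bash
python3 - <<'E'
from g import *
R=rv(down(np.radians(138.6))); v=np.array([.4315,-.2877])
manip.goto((*v,.16),R)
manip.set_gripper(0.55)
manip.move_linear((*v,.085),.15)
manip.sleep(.1)
cam('wrist','w7');cam('side','s7');s=get_state();print(s['ee_pos'],s['clock'])
im=cv2.imread('pics/s7.png');cv2.imwrite('pics/c10.png',cv2.resize(im[220:350,250:390],None,fx=4,fy=4,interpolation=cv2.INTER_CUBIC))
E
```

```text
[ 0.4324606  -0.28845863  0.08631317] 18.3417
```

View pics/w7.png

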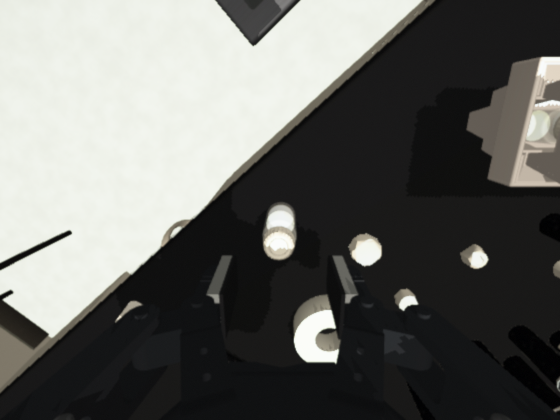

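View pics/c10.png

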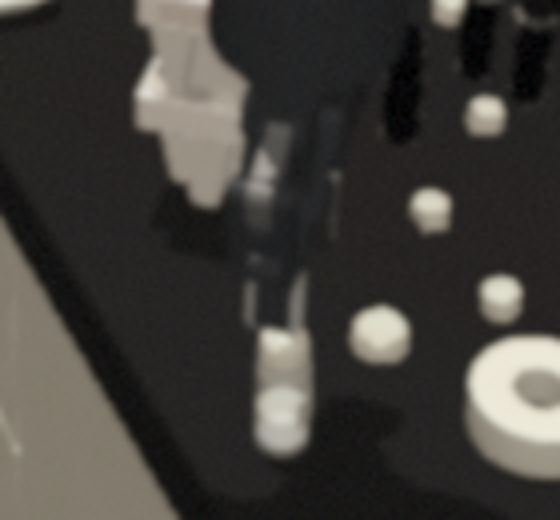

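```bash
python3 - <<'E'
from h import *
P,ok,_=cloud('w7')
m=ok&(np.hypot(P[...,0]-.43,P[...,1]+.287)<.025)&(P[...,2]>.056)&(P[...,2]<.072);q=P[m]
nl=cv2.minEnclosingCircle((q[:,:2]*1000).astype(np.float32));print(m.sum(),q.mean(0),nl)
E
```

```text
768 [ 0.42983767 -0.2881693   0.06109602] ((430.6492004394531, -288.91595458984375), 9.847084045410156)
```

```bash
python3 - <<'E'
from g import *
R=rv(down(np.radians(138.6))); v=np.array([.4308,-.2882])
manip.move_linear((*v,.05),.1)
c=manip.move_linear((*v,.021),.06,contact_N=6); print(c)
manip.set_gripper(0.0); s=get_state(); print(s['opening'],s['ee_pos'],s['ft_force'])
manip.move_linear((*v,.06),.06)
manip.move_linear((*v,.22),.25); print(get_state()['opening'])
manip.goto((.5117,-.0895,.22),R)
manip.sleep(.3)
cam('wrist','w8');cam('side','s8');s=get_state();print(s['ee_pos'],s['clock'],s['ft_force'])
im=cv2.imread('pics/s8.png');cv2.imwrite('pics/c11.png',cv2.resize(im[90:270,240:390],None,fx=3.3,fy=3.3,interpolation=cv2.INTER_CUBIC))
E
```

```text
False
0.23841182442129244 [ 0.43116688 -0.28853712  0.02155899] [0.33863012 0.08211444 2.92788372]
0.23982622216037341
[ 0.5116092  -0.09025274  0.22009854] 22.6833 [1.14073502 0.55429017 0.26297774]
```

View pics/w8.png

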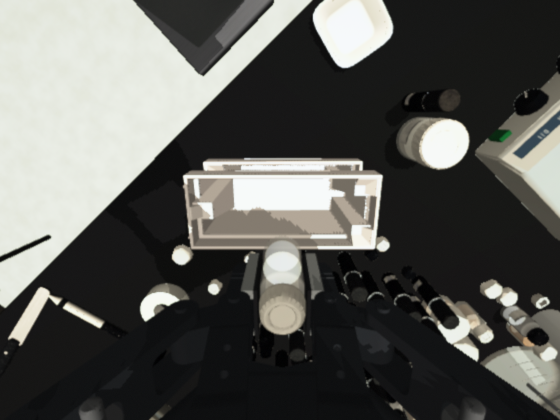

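View pics/c11.png

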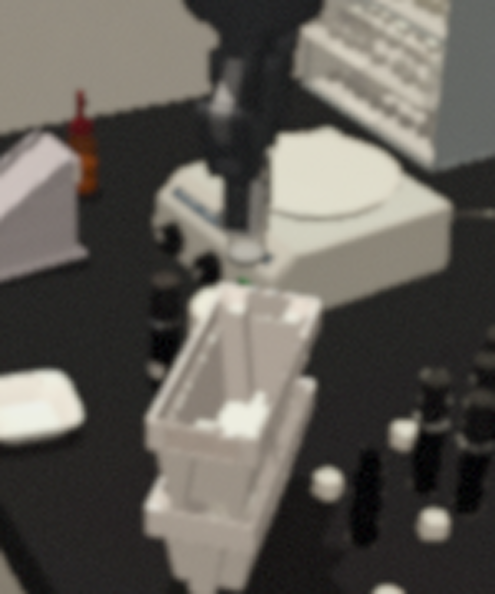

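```bash
python3 - <<'E'
from g import *
t=np.array([.5117,-.0895])
manip.move_linear((*t,.16),.15)
manip.move_linear((*t,.105),.08)
manip.sleep(.2); f0=get_state()['ft_force']
c=manip.move_linear((*t,.083),.02,contact_N=2.5)
s=get_state();print(c,s['ee_pos'],f0,s['ft_force'],s['clock'])
cam('wrist','w9');cam('side','s9')
im=cv2.imread('pics/s9.png');cv2.imwrite('pics/c12.png',cv2.resize(im[90:270,240:390],None,fx=3.3,fy=3.3,interpolation=cv2.INTER_CUBIC))
E
```

```text
True [ 0.51144461 -0.08945525  0.0856119 ] [-0.15406035  0.5362556   0.02369066] [-1.05321528  0.13049623  4.44226352] 25.1583
```

View pics/w9.png

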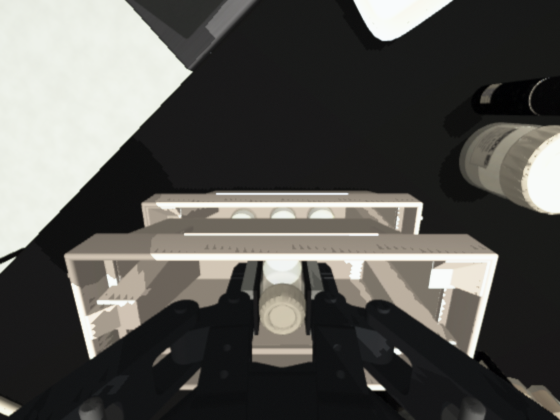

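View pics/c12.png

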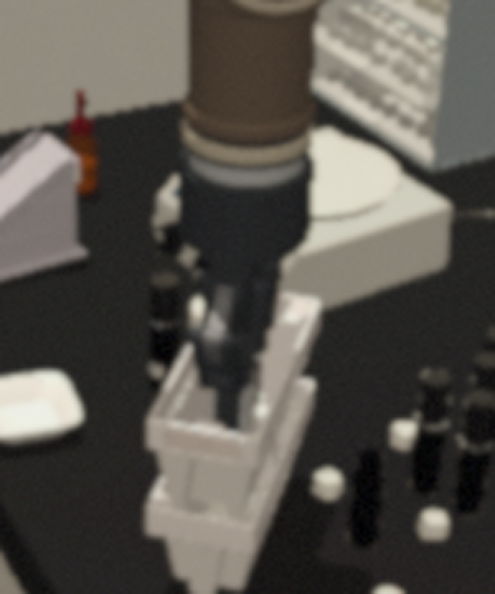

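```bash
python3 - <<'E'
from g import *
manip.set_gripper(0.5); manip.sleep(.1); s=get_state(); print(s['opening'],s['ee_pos'],s['ft_force'])
t=s['ee_pos'][:2]
manip.move_linear((*t,.16),.1)
manip.move_linear((*t,.26),.25)
R=rv(down(np.radians(50)))
manip.goto((.47,-.14,.30),R)
manip.sleep(.2)
cam('wrist','w10');cam('side','s10');print(get_state()['clock'])
im=cv2.imread('pics/w10.png');cv2.imwrite('pics/c13.png',cv2.resize(im[30:260,150:400],None,fx=2.5,fy=2.5,interpolation=cv2.INTER_CUBIC))
im=cv2.imread('pics/s10.png');cv2.imwrite('pics/c14.png',cv2.resize(im[120:280,250:370],None,fx=3.5,fy=3.5,interpolation=cv2.INTER_CUBIC))
E
```

```text
0.4975514418378029 [ 0.51018231 -0.08910705  0.08447289] [ 0.37765955 -1.06852321 -0.014001  ]
28.7333
```

View pics/c13.png

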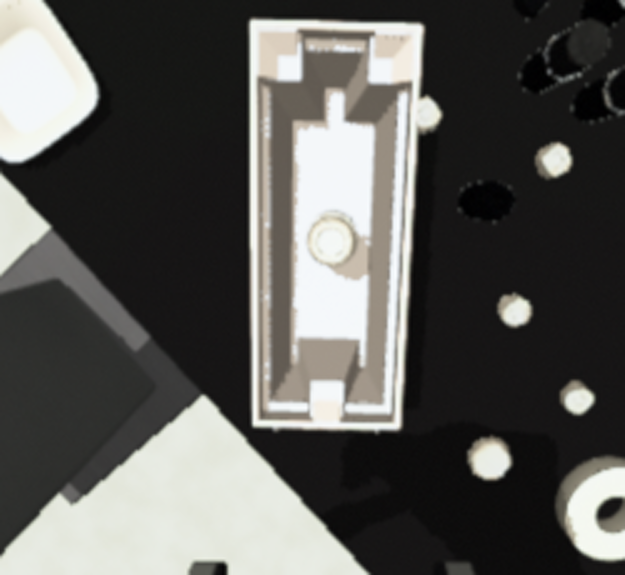

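View pics/c14.png

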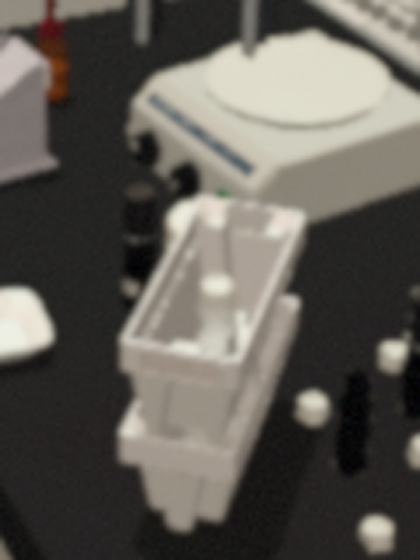

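```bash
python3 - <<'E'
from fit import *
P,ok,im=cloud('w10')
m=ok&(P[...,2]>.118)&(P[...,2]<.145)&(np.hypot(P[...,0]-.511,P[...,1]+.089)<.095)
q=P[m]; A=np.c_[q[:,:2]-[.511,-.089],np.ones(len(q))]; c=np.hypot(*(q[:,:2]-[.511,-.089]).T)<.018
print('cap',q[c].mean(0),c.sum())
w=~c
for i in range(6):
    s=np.linalg.lstsq(A[w],q[w,2],rcond=None)[0]; w=(np.abs(A@s-q[:,2])<.0025)&~c
print('plane',s); r=cv2.minAreaRect((q[w][:,:2]*1000).astype(np.float32));print(r)
order.close_job(); print(get_state()['clock'])
E
```

```text
cap [ 0.51213284 -0.08920211  0.12508076] 307
plane [-0.00195249  0.00126958  0.13195082]
((511.54364013671875, -89.4537353515625), (157.49757385253906, 64.0595703125), 48.581974029541016)
the job is handed in; nothing more can be done
the job is handed in; nothing more can be done
```

I lifted the empty tote off the stand, turned it end for end to the loaded tote and stacked it. I then stood the tall white-capped vial in the middle of it, let go, backed the gripper clear and handed the job in. The clock read 28.7 s at my last look.

My last checks with the wrist and side cameras showed:
- **Stacking height:** the upper rim is at 132.0 mm, which is what sitting on all three ledges should give. It is level to about 0.002 rad.
- **Alignment:** the upper tote's centre is at (0.5115, -0.0895), within about 1 mm of the loaded tote's position measured at the start. Its yaw is 48.6°, against 48.65° for the loaded tote.
- **Tall vial:** it stands upright at the middle of the upper tote, with the cap top at about 125–126 mm, as expected on the floor.
- **Contact forces:** I stopped the tote's descent at a force change of 6 N and the vial's at 2.5 N. Each touched within about 0.5 mm of the predicted height.

No check failed. I did not measure two things at the end:
- **Short vials:** they are hidden under the upper tote. I last saw all three caps in a row just before letting go of the tall vial.
- **Jar:** I saw nothing touch it, but did not measure its final position.

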